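# Blow off the filter flap and hold it at its balance point

### The arm

A 6-joint arm with a two-finger parallel gripper is mounted at the origin on a cart in front of the work surface, level with it; the furniture and walls round the work are solid. World frame = base frame: x ahead of the robot, y to its left, z up, the work surface at z = 0. Lengths are in m, angles in rad, forces in N, time in s.
With the tool pointing down it reaches from about 0.4 to 0.825 m from the base axis. Payload 7 kg.
Tool frame: the origin (TCP) lies on the mounting face of the last link; the fingertips stand 178 mm ahead of it and the grasp point (between the pads) lies arm.grip_depth ahead of it (arm.grip_depth is the distance from the TCP to the grasp point, in m); z points along the fingers, y is the direction in which the jaws open and shut (so a half turn about z gives the same grasp; the last joint's range is limited). The gripper opens to 88 mm and grips with 3 to 60 N. Pads are 19 mm wide; open, the fingers measure 130 mm over their backs; the gripper's body (78 mm by 193 mm) begins 47 mm behind the grasp point.
Start: joints at [-0.92, 0.359, 0.012, 0, -1.224, -0.288], TCP at [0.24, -0.631, 0.405] pointing down, gripper open.
Joint ranges: [-3.07, 3.07], [-1.43, 2.12], [-1.02, 1.25], [-3.03, 1.67], [-3.05, -0], [-3.03, 3.03]. Speed limits (rad/s): [2.39, 2.39, 3.01, 3.14, 3.14, 3.14].

### API

Orientations are given as [roll, pitch, yaw] about the fixed x, y, z axes, in that order (R = Rz(yaw) Ry(pitch) Rx(roll)).
In Python, from station import arm gives the robot as it stands.
- The arm moves only by the tool carry_out, never from a script. Its argument "targets" is a list that holds one entry, the list of rows, each a list of 7 numbers: the turn, a rotation vector about the tool's x, y, z in units of 8 degrees (1.0 is 8 degrees), then the shift along the tool's x, y, z in units of 2.5 cm (1.0 is 2.5 cm), then the opening, from -1 (shut) to 1 (fully open). A call has 1 to 20 rows; each row shifts and turns the commanded pose from where the row before left it, along the tool's axes as they then stand; what a row does not reach is not made up. A row lasts 1/8 s, in which the tool goes at most 62.5 mm and 10.7 degrees, less where a joint would pass 70% of its speed; a pose out of reach is approached as far as the arm can. A call with a number of a shift or a turn outside -1 to 1 is refused whole. A call with a gripper value outside its range is refused whole. The fingers move at their own pace and stop on an object; "squeeze" is the grip in N (left out, the last holds). Time passes only in rows, so rows that do not move let the fingers close. It gives the time, the measured TCP pose, the force and the opening at its end, in the units of the state.
- arm.get_state(): the state, without advancing time (a new reading comes with each control period).
- arm.grab_frame(name): name is "scene" or "top" or "wrist"; returns (picture, depth): 480x640x3 uint8, red, green, blue; 480x640 float32, m along the optical axis (not along the pixel's ray), 0 where there is no reading.
- arm.camera_model(name): a dict with "camera_matrix" (3x3 intrinsics, pixels), "world_from_camera" (4x4, takes a point from camera to world coordinates). Camera axes: x right, y down, z forward; pixel columns grow to the right and rows downward; lengths in m; the calibration is good to about 2 mm. A picture is of the moment at which its call begins: read the wrist's pose just before it. camera_model takes no time and is no camera call; for the wrist camera it gives the pose at the moment of the call.
- arm.job_done(): hands the job in, once; it reports no verdict.
Trained networks look in the newest picture that a camera, given by its name, has taken for a name from the list of things; names that differ only in an ending like _2 or _b are one class to them, and where a whole thing is asked for, a point or a joint stands for the part that bears it (a point fixed in the world has none). Each returns a list of dicts, best first, with "conf" (0 to 1); they miss things now and then, are a little off and sometimes report something else, mostly with a low value. They report only what shows in the picture. A call takes as long as a camera call.
- arm.spot_in(camera, query): "point" ([row, column] in pixels, amid what is visible of it).
- arm.landmark_of(camera, query): "point" ([row, column] in pixels: a listed point, or the origin of a listed thing).
The state is a dict: "t": time; "q": joint angles; "qd": joint speeds; "joint_efforts": joint torques, N m; "eef_pos": TCP position; "ee_rot": TCP orientation; "force": force on the tool from outside, world axes, zero at the start; "moment": the same for the moment, N m; "width": finger opening in m.
Only numpy, scipy, OpenCV 4.12 (cv2) and the standard library are available. Lean on these libraries where they do the work, as an engineer would, in place of code of your own. Each camera call takes 0.05 s, during which the arm holds its last target.

### The job

Squeeze the trigger of the clamped air gun fully against its handle and let it spring right back, to blow the dust off the filter. Then take the filter flap by its top bar, swing it from where it leans up to upright, its balance point in front of the lens, and finish while still holding it there so that it falls neither way; do not let it fall over to the lens side. Leave the bottle, the beaker and the dish where they stand.

Things in the scene. Friction and masses are not known exactly. Their poses are not given: they have to be found in the camera images.
- air_gun: Black air gun clamped upside down on a fixed 110 x 120 mm aluminium base, handle pointing straight up. Origin: at table height, under the front face of the handle. z up; y horizontal, along the barrel towards the nozzle (nozzle tip at y = +89 mm, z = 58 mm); x along the width. The handle is a block 26 mm wide in x, from y = -24 mm to y = 0, z = 60 to 170 mm, with a 16 mm wide steel stub on top up to z = 180 mm. Fixed.
- gun_handle (a point): Point inside the air gun's handle, at x = 0, y = -12 mm, z = 145 mm of the gun's frame, axes as the gun's: the height at which to squeeze. Squeezing is along y, one finger on the handle's back (y = -24 mm), the other on the trigger. At this height the outer face of the trigger is at about y = +25 mm at rest and y = +10 mm when squeezed (50 mm and 34 mm over both).
- trigger (a joint): Steel lever 18 mm wide, 8 mm thick, reaching up to z = 165 mm on the nozzle side of the handle, hinged at its lower end (y = +6 mm, z = 80 mm in the gun's frame). 0 = at rest, leaning 0.22 rad away from the handle; 0.22 = fully squeezed, parallel to the handle, against its stop. Sprung back to 0; takes about 3 N to start and 9 N for the full stroke at 145 mm height.
- filter_stand: Fixed stand, aluminium base 130 mm (x) x 235 mm (y, from -88 to +148 mm) x 12 mm with two grey T-shaped cheeks at x = +-56 mm (up to z = 110 mm) carrying the flap between them, and a dark lens barrel of 44 mm diameter at y = +100 to +144 mm, its axis along y at z = 110 mm. Origin at table height under the flap's hinge; z up, y from the flap to the lens, x along the hinge.
- flap_hinge (a point): Middle of the flap's hinge pin, 70 mm above the table; axes as the stand's. The flap turns about x.
- flap_bar (a point): Middle of the round steel bar along the flap's free edge, the part to hold: 10 mm in diameter, along the stand's x, 110 mm from the hinge, with 78 mm clear between the side arms and a 40 mm open window between the bar and the filter plate. About 150 mm above the table at the start, 180 mm when upright. Axes turn with the flap (z from hinge to bar).
- flap (a joint): Black framed glass filter flap, 90 mm wide, about 0.22 kg, on a nearly frictionless hinge. 0 = upright, exactly its balance point; negative = leaning to the stand's -y side (away from the lens), positive = leaning towards the lens (in the stand's frame the bar is at y = 110 mm x sin(value), z = 70 mm + 110 mm x cos(value)). Rubber stops at -0.75 and +0.75 rad. Starts leaning on the -0.75 stop; let go anywhere but upright it falls to the side it leans to.
- buffer_bottle: Bystander: small white bottle with a red cap, 36 mm in diameter, 82 mm tall, behind the work. Origin: centre of its underside.
- beaker: Bystander: translucent beaker, 52 mm in diameter, 66 mm tall. Origin: centre of its underside.
- petri_dish: Bystander: flat round dish, 89 mm in diameter, 16 mm tall. Origin: centre of its underside.

How it is judged:
On the way, in this order (a step that is already met when the one before it is completed fails the run):
1. the trigger is squeezed fully by the fingers (value of joint trigger above 0.19 rad and contact force between the fingers and air_gun above 1 N), for 0.1 s.
2. the trigger is let go and has sprung back, the flap still leaning (value of joint trigger below 0.03 rad and value of joint flap below -0.5 rad), for 0.1 s.
3. the flap is held upright by the fingers (value of joint flap between -0.08 and 0.08 rad and velocity of joint flap between -0.1 and 0.1 rad/s and contact force between the fingers and filter_stand above 1 N), for 0.3 s.
At the end, for the whole second after the job is handed in: The fingers hold the flap (contact over 1 N) within 0.08 rad of upright, at rest; the trigger has sprung back (under 0.03 rad); bottle, beaker and dish are within 20 mm of where they stood (all of step 3 and value of joint trigger below 0.03 rad and distance of each of buffer_bottle, beaker, petri_dish from where it was at the start of the episode below 0.02 m); the arm keeps its last pose, push and grip.
It fails at once if the flap goes over to the lens side (past +0.4 rad) (value of joint flap above 0.4 rad).
It fails at once if the bottle, beaker or dish is moved by over 20 mm (distance of any of buffer_bottle, beaker, petri_dish from where it was at the start of the episode above 0.02 m).
It also fails if it takes over 38 s, if anything falls off the work surface, if the arm or the gripper's body presses on something with over 40 N, if the wrist force passes 120 N, or if a joint passes its speed limit or range.

## Working session

There is one attempt and no reset: what is moved stays moved. The work goes in short steps, Python scripts to look and compute and a tool call to move; the robot and the scene stay as the last step left them, time stands still between calls to the robot, and variables do not carry over. Pictures are saved under pics/ and viewed, and the job is handed in when it is done.

Besides the shell and the picture viewer there is one more tool, called after "Call:" as name([rows], argument=value, ...), one row to a line, values as JSON. carry_out: Moves the arm, as the interface text tells. Its arguments: {"type":"object","properties":{"targets":{"type":"array"},"squeeze":{"type":"number"}},"required":["targets"]}

```bash
mkdir -p pics; ls; python3 - <<'E'
from station import arm
import cv2,numpy as np
print(arm.get_state(), arm.grip_depth)
for c in ["scene","top"]:
    im,d=arm.grab_frame(c); cv2.imwrite(f"pics/{c}0.png",im[:,:,::-1]); np.save(f"{c}0.npy",d)
    m=arm.camera_model(c); K=np.array(m["camera_matrix"]);T=np.array(m["world_from_camera"])
    print(c,K.tolist(),T.round(3).tolist())
    for q in ["air_gun","gun_handle","filter_stand","flap_hinge","flap_bar","buffer_bottle","beaker","petri_dish"]:
        for r in arm.landmark_of(c,q)[:2]:
            v,u=r["point"]; 
            vi,ui=int(round(v)),int(round(u))
            z=d[min(max(vi,0),479),min(max(ui,0),639)]
            p=T@np.r_[z*np.linalg.inv(K)@[u,v,1],1]
            print(q,round(r["conf"],2),[round(v,1),round(u,1)],p[:3].round(3))
E
```

```text
pics
{'t': 0.0, 'q': array([-9.19901597e-01,  3.59404285e-01,  1.10544119e-02, -3.70616212e-04,
       -1.22415044e+00, -2.88093506e-01]), 'qd': array([-0.00051503,  0.00018764,  0.00090979,  0.00128756, -0.00120029,
       -0.00084311]), 'joint_efforts': array([ 3.57929571e-05, -5.82723141e+01,  2.93050486e+01,  6.99697629e+00,
        6.91996000e-03, -1.69544633e-04]), 'eef_pos': array([ 0.2394763 , -0.63087099,  0.40370558]), 'ee_rot': array([ 3.13985989e+00, -1.50152428e-04, -2.77891751e+00]), 'force': array([-0.17118677,  0.25121764,  0.06232849]), 'moment': array([-0.0169235 , -0.05226346,  0.0415729 ]), 'width': 0.08746797847125332} 0.1593
scene [[451.2798314598614, 0.0, 314.8836450112896], [0.0, 451.2798314598614, 238.91571114416632], [0.0, 0.0, 1.0]] [[-0.936, -0.206, 0.284, 0.306], [-0.35, 0.592, -0.726, 0.53], [-0.019, -0.779, -0.627, 0.683], [0.0, 0.0, 0.0, 1.0]]
air_gun 0.87 [246.0, 382.3] [ 0.453 -0.271  0.015]
gun_handle 0.57 [187.2, 389.6] [ 0.453 -0.291  0.162]
filter_stand 0.97 [396.8, 310.6] [0.47  0.146 0.014]
flap_hinge 0.82 [374.8, 309.7] [0.47  0.146 0.075]
fla
[... 304 characters left out ...]
top [[437.2992196094617, 0.0, 321.28691666714315], [0.0, 437.2992196094617, 240.48294054308934], [0.0, 0.0, 1.0]] [[-0.028, -0.996, 0.082, 0.503], [-0.999, 0.026, -0.025, -0.052], [0.023, -0.082, -0.996, 0.993], [0.0, 0.0, 0.0, 1.0]]
air_gun 0.61 [293.7, 422.3] [ 0.461 -0.283  0.078]
gun_handle 0.94 [297.4, 439.7] [ 0.457 -0.293  0.168]
gun_handle 0.39 [200.6, 270.9] [0.667 0.03  0.068]
filter_stand 0.71 [293.3, 222.6] [0.474 0.13  0.089]
flap_hinge 0.95 [293.7, 216.9] [0.473 0.144 0.076]
flap_bar 0.84 [297.2, 248.3] [0.467 0.068 0.155]
buffer_bottle 0.72 [199.6, 273.5] [0.67  0.025 0.061]
beaker 0.81 [199.5, 316.7] [ 0.674 -0.069  0.03 ]
petri_dish 0.69 [199.1, 376.5] [ 0.674 -0.205  0.015]
```

View pics/scene0.png

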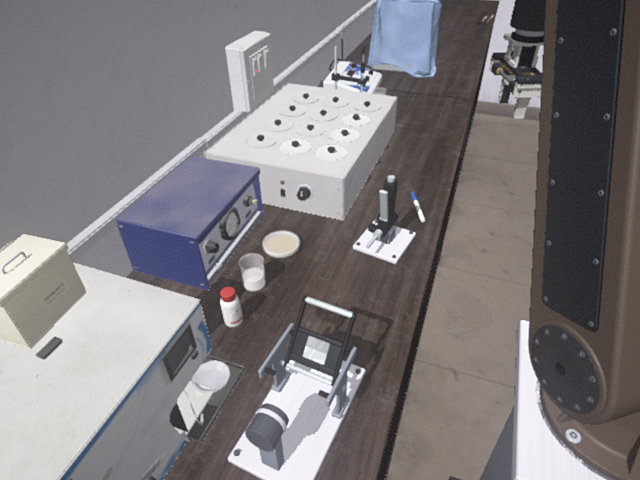

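View pics/top0.png

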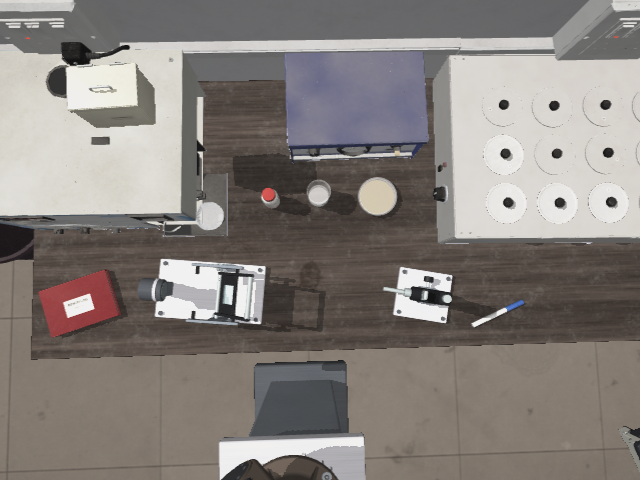

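The scene view shows the stand at the bottom (bar about [305,328]) and the gun at [187,389]. The nozzle points towards the stand, along +y. I'll refine this with depth.

```bash
cat > h.py <<'E'
import numpy as np,cv2
from station import arm
def cloud(c,d):
    m=arm.camera_model(c); K=np.array(m["camera_matrix"]);T=np.array(m["world_from_camera"])
    v,u=np.mgrid[:480,:640]
    p=np.stack([(u-K[0,2])/K[0,0]*d,(v-K[1,2])/K[1,1]*d,d],-1)@T[:3,:3].T+T[:3,3]
    p[d<=0]=np.nan
    return p
E
python3 - <<'E'
from h import *
for c in ["scene","top"]:
    d=np.load(c+"0.npy"); P=cloud(c,d).reshape(-1,3)
    def box(x0,x1,y0,y1,z0,z1):
        q=P[(P[:,0]>x0)&(P[:,0]<x1)&(P[:,1]>y0)&(P[:,1]<y1)&(P[:,2]>z0)&(P[:,2]<z1)]
        return q
    def rep(n,q):
        if len(q)<4: print(c,n,len(q));return
        xy=q[:,:2].astype(np.float32); print(c,n,len(q),"mean",q.mean(0).round(4),"min",q.min(0).round(3),"max",q.max(0).round(3),"rect",[np.round(a,4) for a in cv2.minAreaRect(xy)])
    rep("table",box(.5,.6,-.15,-.05,-.02,.02))
    rep("gunbase",box(.36,.56,-.4,-.15,.006,.025))
    rep("barrel",box(.36,.56,-.27,-.15,.04,.075))
    rep("handletop",box(.36,.56,-.4,-.2,.163,.2))
    rep("gun>.1",box(.36,.56,-.4,-.2,.1,.16))
    rep("standbase",box(.36,.58,.0,.35,.006,.02))
    rep("bar",box(.36,.58,.03,.1,.14,.165))
    rep("cheeks",box(.36,.58,.05,.2,.1,.118))
    rep("lens",box(.36,.58,.2,.35,.11,.15))
    rep("bottle",box(.6,.72,.0,.09,.07,.1))
    rep("beaker",box(.6,.72,-.11,-.0,.05,.08))
    q=box(.36,.58,.03,.1,.14,.17)
    if len(q)>10:
        A=np.polyfit(q[:,0],q[:,1],1);print("bar fit",A)
for n,(r0,r1,c0,c1) in {"top":(230,360,380,480),"scene":(160,280,340,440)}.items():
    im=cv2.imread(f"pics/{n}0.png")[r0:r1,c0:c1]; cv2.imwrite(f"pics/{n}_gun.png",cv2.resize(im,None,fx=4,fy=4))
E
```

```text
scene table 1372 mean [ 0.5512 -0.1036  0.0011] min [ 0.5   -0.15  -0.003] max [ 0.6   -0.05   0.005] rect [array([ 0.5501, -0.1   ]), array([0.0999, 0.0998]), np.float64(89.9241)]
scene gunbase 1158 mean [ 0.4484 -0.2845  0.0132] min [ 0.393 -0.373  0.006] max [ 0.52  -0.233  0.025] rect [array([ 0.4557, -0.302 ]), array([0.1239, 0.11  ]), np.float64(79.3805)]
scene barrel 187 mean [ 0.4642 -0.2474  0.0635] min [ 0.449 -0.27   0.05 ] max [ 0.478 -0.204  0.074] rect [array([ 0.4635, -0.2369]), array([0.0662, 0.0282]), np.float64(88.539)]
scene handletop 143 mean [ 0.4559 -0.2946  0.1715] min [ 0.442 -0.312  0.163] max [ 0.471 -0.261  0.183] rect [array([ 0.4591, -0.2888]), array([0.0537, 0.0244]), np.float64(71.6904)]
scene gun>.1 360 mean [ 0.4544 -0.2852  0.133 ] min [ 0.442 -0.31   0.101] max [ 0.47  -0.263  0.16 ] rect [array([ 0.4585, -0.2894]), array([0.0505, 0.0249]), np.float64(70.8359)]
scene standbase 6851 mean [0.4699 0.196  0.0131] min [0.401 0.058 0.006] max [0.553 0.29  0.02 ] rect [array([0.477 , 0.1718]), array([0.2372, 0.1304]), np.float64(84.1812)]
scene bar 435 mea
[... 2130 characters left out ...]
 mean [0.4713 0.1286 0.1089] min [0.411 0.085 0.1  ] max [0.537 0.199 0.118] rect [array([0.4743, 0.1423]), array([0.1041, 0.1182]), np.float64(84.4012)]
top lens 564 mean [0.4872 0.2609 0.126 ] min [0.463 0.239 0.11 ] max [0.509 0.287 0.135] rect [array([0.4868, 0.2632]), array([0.0457, 0.0456]), np.float64(84.3553)]
top bottle 147 mean [0.6784 0.0335 0.0805] min [0.665 0.02  0.07 ] max [0.692 0.047 0.084] rect [array([0.679 , 0.0337]), array([0.0265, 0.0265]), np.float64(52.1248)]
top beaker 143 mean [ 0.6897 -0.0734  0.062 ] min [ 0.661 -0.097  0.05 ] max [ 0.711 -0.048  0.069] rect [array([ 0.6863, -0.0727]), array([0.0496, 0.0492]), np.float64(87.9589)]
bar fit [-0.10027191  0.11536619]
```

```bash
python3 - <<'E'
import cv2,numpy as np
a=cv2.imread("pics/top_gun.png");b=cv2.imread("pics/scene_gun.png")
h=min(a.shape[0],b.shape[0]);cv2.imwrite("pics/gun2.png",np.hstack([a[:h],b[:h]]))
E
```

```text
(no output)
```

View pics/gun2.png

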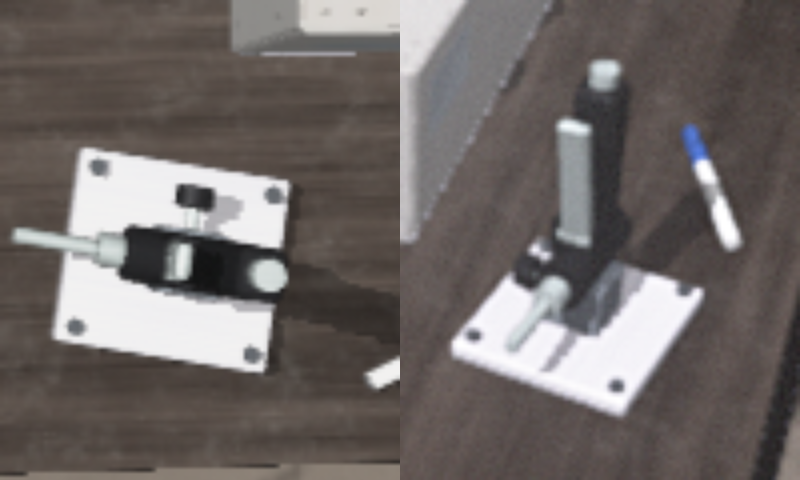

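```bash
cat >> h.py <<'E'
from scipy.spatial.transform import Rotation as Ro
def plan(gp,yaw,tilt=0):
    """grasp point gp world, tool down yaw -> remaining turn (units) and shift in target tool axes & in current tool axes"""
    s=arm.get_state(); R=Ro.from_euler('xyz',s['ee_rot']); Rt=Ro.from_euler('xyz',[np.pi,0,yaw])
    tcp=np.array(gp)-Rt.apply([0,0,arm.grip_depth])
    dw=tcp-s['eef_pos']
    print("t",s['t'],"tcp",s['eef_pos'].round(4),"goal",tcp.round(4),"rot",s['ee_rot'].round(4))
    print("turn units",((R.inv()*Rt).as_rotvec()/np.radians(8)).round(3))
    print("shift units cur-axes",(R.inv().apply(dw)/.025).round(3),"target-axes",(Rt.inv().apply(dw)/.025).round(3))
    print("force",s['force'].round(2),"width",round(s['width'],4))
E
python3 - <<'E'
from h import *
for c in ["scene","top"]:
    P=cloud(c,np.load(c+"0.npy")).reshape(-1,3)
    q=P[(abs(P[:,0]-.457)<.04)&(abs(P[:,1]+.3)<.06)]
    s=q[q[:,2]>.174]; print(len(s),s.mean(0),s.min(0),s.max(0))
m=arm.camera_model("top");K=np.array(m["camera_matrix"]);T=np.array(m["world_from_camera"])
r=T[:3,:3]@np.linalg.inv(K)@[439.7,297.4,1]; print("lm",T[:3,3]+r*(.145-T[2,3])/r[2])
yg=np.array([.184,.983]); o=np.array([.4583,-.2917]); print("stub pred",o-.012*yg)
g=o-.007*yg
plan([*g,.145],np.pi-.185)
plan([*g,.215],np.pi-.185)
E
```

```text
41 [ 0.45528458 -0.301793    0.17990501] [ 0.44781716 -0.31099879  0.17546413] [ 0.46310177 -0.2950136   0.18301971]
61 [ 0.4554442  -0.30340842  0.17904333] [ 0.44863336 -0.3111412   0.17416438] [ 0.46180363 -0.29626496  0.18265539]
lm [ 0.45577136 -0.29996729  0.145     ]
stub pred [ 0.456092 -0.303496]
t 0.9 tcp [ 0.2395 -0.631   0.4047] goal [ 0.457  -0.2986  0.3043] rot [ 3.1416  0.     -2.7788]
turn units [ 0.    -0.     3.923]
shift units cur-axes [-12.853   9.346   4.015] target-axes [-6.105 14.672  4.014]
force [-0.39  0.74  0.77] width 0.0875
t 0.9 tcp [ 0.2395 -0.631   0.4047] goal [ 0.457  -0.2986  0.3743] rot [ 3.1416  0.     -2.7788]
turn units [ 0.    -0.     3.923]
shift units cur-axes [-12.853   9.346   1.215] target-axes [-6.105 14.672  1.214]
force [-0.39  0.74  0.77] width 0.0875
```

Call:
carry_out([
  [[0,0,0.98,0,0,0,1],[0,0,0.98,0,0,0,1],[0,0,0.98,0,0,0,1],[0,0,0.98,0,0,0,1],[0,0,0,-0.4,0.97,0,1],[0,0,0,-0.4,0.97,0,1],[0,0,0,-0.4,0.97,0,1],[0,0,0,-0.4,0.97,0,1],[0,0,0,-0.4,0.97,0,1],[0,0,0,-0.4,0.97,0,1],[0,0,0,-0.4,0.97,0,1],[0,0,0,-0.4,0.97,0,1],[0,0,0,-0.4,0.97,0,1],[0,0,0,-0.4,0.97,0,1],[0,0,0,-0.4,0.97,0,1],[0,0,0,-0.4,0.97,0,1],[0,0,0,-0.4,0.97,0,1],[0,0,0,-0.4,0.97,0,1],[0,0,0,-0.4,0.97,0,1],[0,0,0,0,0,0,1]],
], squeeze=25)

```text
t: 3.4
eef_pos: [0.4544, -0.3, 0.4048]
ee_rot: [3.142, 0.001, 2.959]
force: [-0.5, -0.9, -0.0]
width: 0.0874
```

```bash
python3 - <<'E'
from h import *
plan([.4564,-.298,.145],np.pi-.185)
im,d=arm.grab_frame("wrist"); cv2.imwrite("pics/w1.png",im[:,:,::-1])
P=cloud("wrist",d).reshape(-1,3)
q=P[(abs(P[:,0]-.457)<.05)&(abs(P[:,1]+.3)<.07)&(P[:,2]<.19)]
s=q[q[:,2]>.174]; print(len(s),s.mean(0))
s=q[(q[:,2]>.13)]; print(len(s),s.min(0),s.max(0),cv2.minAreaRect(s[:,:2].astype(np.float32)))
E
```

```text
t 3.4 tcp [ 0.4544 -0.3     0.4048] goal [ 0.4564 -0.298   0.3043] rot [3.1416e+00 5.0000e-04 2.9591e+00]
turn units [0.    0.004 0.018]
shift units cur-axes [-0.061  0.091  4.021] target-axes [-0.063  0.092  4.021]
force [-0.51 -0.87 -0.04] width 0.0874
558 [ 0.45347577 -0.30409761  0.17905875]
2551 [ 0.44002709 -0.31702935  0.13003429] [ 0.4693601  -0.26408061  0.18121785] ((0.45628172159194946, -0.290277898311615), (0.0524769127368927, 0.02511906996369362), 77.97369384765625)
```

View pics/w1.png

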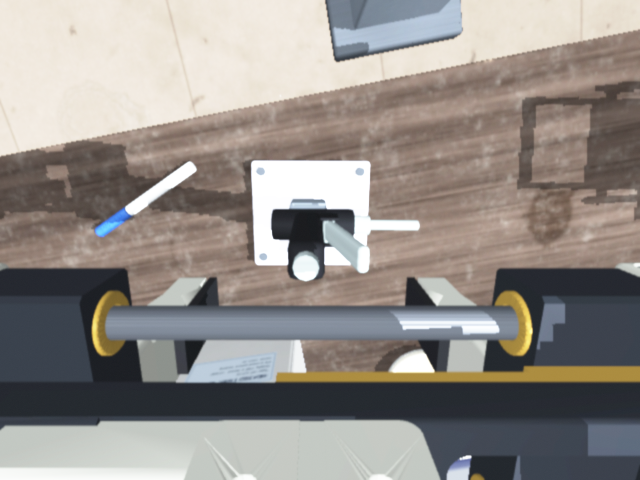

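The wrist view shows the gun squarely between the fingers, with the stub at [263,306] and the trigger top at [262,362]. The pose agrees within 2 mm, so I'll descend and squeeze.

Call:
carry_out([
  [[0,0,0,-0.05,0.05,0.8,1],[0,0,0,0,0,0.8,1],[0,0,0,0,0,0.8,1],[0,0,0,0,0,0.8,1],[0,0,0,0,0,0.82,1],[0,0,0,0,0,0,1],[0,0,0,0,0,0,-1],[0,0,0,0,0,0,-1],[0,0,0,0,0,0,-1],[0,0,0,0,0,0,-1],[0,0,0,0,0,0,-1],[0,0,0,0,0,0,-1],[0,0,0,0,0,0,-1],[0,0,0,0,0,0,-1]],
], squeeze=25)

```text
t: 5.2
eef_pos: [0.4556, -0.2993, 0.3046]
ee_rot: [3.141, 0.001, 2.957]
force: [2.1, 8.2, 5.3]
width: 0.0333
```

```bash
python3 - <<'E'
from h import *
s=arm.get_state(); print(s['t'],s['width'],s['force'],s['moment'],s['eef_pos'])
im,d=arm.grab_frame("scene"); cv2.imwrite("pics/s1.png",cv2.resize(im[120:280,300:500,::-1],None,fx=4,fy=4)[:600,:800])
E
```

```text
5.2 0.03327413408549362 [2.10626484 8.16374101 5.28918944] [ 3.24083958 -0.5750091  -0.03586771] [ 0.45560186 -0.29932701  0.30463444]
```

View pics/s1.png

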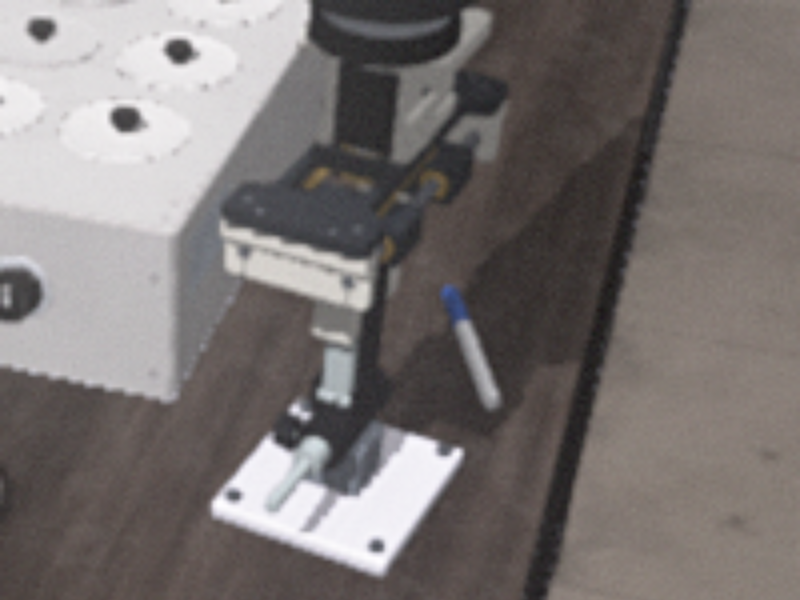

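The trigger lies parallel to the handle and the width is 33.3 mm, against 34 mm expected, so it is fully squeezed. I'll hold briefly, then release and rise.

Call:
carry_out([
  [[0,0,0,0,0,0,-1],[0,0,0,0,0,0,-1],[0,0,0,0,0,0,-1],[0,0,0,0,0,0,1],[0,0,0,0,0,0,1],[0,0,0,0,0,0,1],[0,0,0,0,0,0,1],[0,0,0,0,0,0,1],[0,0,0,0,0,0,1],[0,0,0,0,0,-0.8,1],[0,0,0,0,0,-0.8,1],[0,0,0,0,0,-0.8,1],[0,0,0,0,0,-0.8,1],[0,0,0,0,0,-0.8,1],[0,0,0,0,0,0,1]],
], squeeze=35)

```text
t: 7.12
eef_pos: [0.4553, -0.3004, 0.4059]
ee_rot: [-3.141, 0.003, 2.957]
force: [0.9, 0.1, -0.5]
width: 0.088
```

```bash
python3 - <<'E'
from h import *
yaw=np.pi-.099
plan([.4667,.0674,.215],yaw)
plan([.4667,.0674,.1505],yaw)
im,d=arm.grab_frame("top"); cv2.imwrite("pics/t1.png",im[:,:,::-1])
im,d=arm.grab_frame("scene"); cv2.imwrite("pics/s2.png",im[:,:,::-1])
P=cloud("scene",d).reshape(-1,3)
q=P[(abs(P[:,0]-.457)<.03)&(abs(P[:,1]+.29)<.045)&(P[:,2]<.168)&(P[:,2]>.155)]
print(q.max(0), len(q))
E
```

```text
t 7.125 tcp [ 0.4553 -0.3004  0.4059] goal [0.4667 0.0674 0.3743] rot [-3.1407e+00  3.1000e-03  2.9570e+00]
turn units [-0.007  0.022 -0.613]
shift units cur-axes [ 2.259 14.547  1.243] target-axes [ 1.002 14.685  1.263]
force [ 0.91  0.12 -0.5 ] width 0.088
t 7.125 tcp [ 0.4553 -0.3004  0.4059] goal [0.4667 0.0674 0.3098] rot [-3.1407e+00  3.1000e-03  2.9570e+00]
turn units [-0.007  0.022 -0.613]
shift units cur-axes [ 2.267 14.549  3.823] target-axes [ 1.002 14.685  3.843]
force [ 0.91  0.12 -0.5 ] width 0.088
[ 0.47040412 -0.26182909  0.16785067] 116
```

View pics/s2.png

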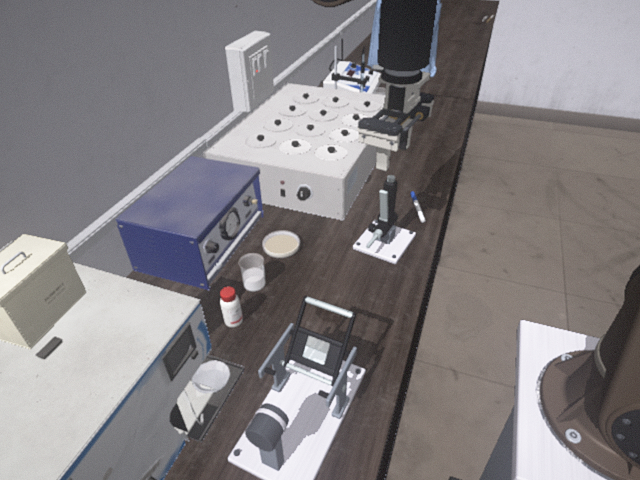

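The trigger has sprung back, with its top at y≈-0.262 as before, and the flap still leans. Next I'll move over the bar.

Call:
carry_out([
  [[0,0,-0.61,0,0,0,1],[0,0,0,0.07,0.98,0,1],[0,0,0,0.07,0.98,0,1],[0,0,0,0.07,0.98,0,1],[0,0,0,0.07,0.98,0,1],[0,0,0,0.07,0.98,0,1],[0,0,0,0.07,0.98,0,1],[0,0,0,0.07,0.98,0,1],[0,0,0,0.07,0.98,0,1],[0,0,0,0.07,0.98,0,1],[0,0,0,0.07,0.98,0,1],[0,0,0,0.07,0.98,0,1],[0,0,0,0.07,0.98,0,1],[0,0,0,0.07,0.98,0,1],[0,0,0,0.07,0.98,0,1],[0,0,0,0.07,0.98,0,1],[0,0,0,0,0,0,1]],
], squeeze=20)

```text
t: 9.35
eef_pos: [0.4654, 0.0693, 0.4032]
ee_rot: [-3.141, -0.001, 3.044]
force: [-0.3, 0.0, 0.4]
width: 0.0876
```

```bash
python3 - <<'E'
from h import *
yaw=np.pi-.099
plan([.4667,.0674,.1505],yaw)
im,d=arm.grab_frame("wrist"); cv2.imwrite("pics/w2.png",im[:,:,::-1])
P=cloud("wrist",d).reshape(-1,3)
q=P[(abs(P[:,0]-.467)<.035)&(abs(P[:,1]-.067)<.04)&(P[:,2]<.165)&(P[:,2]>.146)]
print(len(q),q.mean(0),q.min(0),q.max(0),np.polyfit(q[:,0],q[:,1],1))
im,d=arm.grab_frame("scene"); cv2.imwrite("pics/s3.png",im[:,:,::-1])
E
```

```text
t 9.35 tcp [0.4654 0.0693 0.4032] goal [0.4667 0.0674 0.3098] rot [-3.1407e+00 -1.3000e-03  3.0440e+00]
turn units [-0.006 -0.009  0.01 ]
shift units cur-axes [-0.062 -0.065  3.737] target-axes [-0.058 -0.069  3.737]
force [-0.27  0.04  0.41] width 0.0876
1403 [0.46553486 0.06782508 0.15393664] [0.43204141 0.05977169 0.1502981 ] [0.50194567 0.07595965 0.15687322] [-0.09946964  0.11413166]
```

View pics/w2.png

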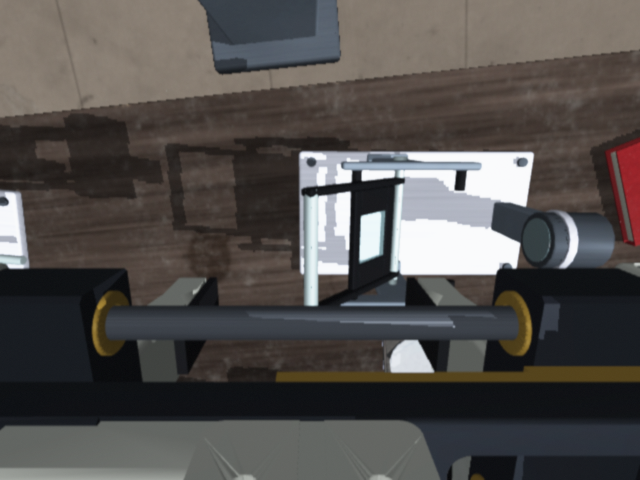

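View pics/s3.png

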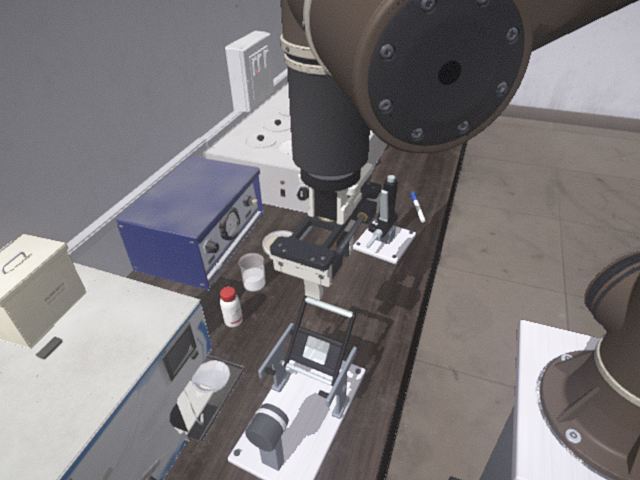

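The wrist view shows the bar (column ~311, rows 190–300) between the fingers at y=0.0678 m, as expected. I'll descend and grip.

Call:
carry_out([
  [[0,0,0,-0.03,-0.06,0.75,1],[0,0,0,0,0,0.75,1],[0,0,0,0,0,0.75,1],[0,0,0,0,0,0.75,1],[0,0,0,0,0,0.73,1],[0,0,0,0,0,0,1],[0,0,0,0,0,0,-1],[0,0,0,0,0,0,-1],[0,0,0,0,0,0,-1],[0,0,0,0,0,0,-1],[0,0,0,0,0,0,-1],[0,0,0,0,0,0,-1],[0,0,0,0,0,0,-1],[0,0,0,0,0,0,-1]],
], squeeze=20)

```text
t: 11.2
eef_pos: [0.4661, 0.0668, 0.3109]
ee_rot: [-3.142, -0.0, 3.042]
force: [0.4, -0.5, -0.4]
width: 0.013
```

```bash
python3 - <<'E'
from h import *
yaw=np.pi-.099
plan([.474,.142,.180],yaw)
s=arm.get_state(); print(s['moment'])
im,d=arm.grab_frame("scene"); cv2.imwrite("pics/s4.png",cv2.resize(im[220:400,220:420,::-1],None,fx=3,fy=3))
# arc increments
a=np.linspace(-.75,0,14); y=110*np.sin(a);z=110*np.cos(a)
print((np.diff(y)/25).round(2),(-np.diff(z)/25).round(2))
E
```

```text
t 11.2 tcp [0.4661 0.0668 0.3109] goal [0.474  0.142  0.3393] rot [-3.1416 -0.      3.0422]
turn units [-0.    -0.    -0.003]
shift units cur-axes [-0.015  3.026 -1.137] target-axes [-0.016  3.026 -1.137]
force [ 0.35 -0.49 -0.45] width 0.013
[-0.06506077 -0.04134892  0.00661077]
[0.19 0.2  0.21 0.22 0.22 0.23 0.24 0.24 0.25 0.25 0.25 0.25 0.25] [-0.17 -0.16 -0.14 -0.13 -0.12 -0.11 -0.09 -0.08 -0.07 -0.05 -0.04 -0.02
 -0.01]
```

View pics/s4.png

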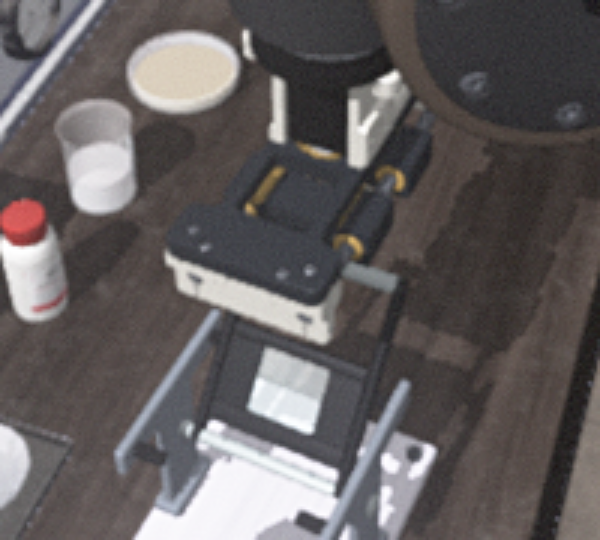

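Call:
carry_out([
  [[0,0,0,0,0,0,-1],[0,0,0,0,0,0,-1],[0,0,0,0,0,0,-1],[0,0,0,0,0.1,-0.09,-1]],
], squeeze=20)

```text
t: 11.75
eef_pos: [0.4664, 0.0699, 0.3128]
ee_rot: [3.14, 0.0, 3.042]
force: [2.2, 4.8, -8.7]
width: 0.0093
```

Call:
carry_out([
  [[0,0,0,0,0.1,-0.08,-1],[0,0,0,0,0.2,-0.16,-1],[0,0,0,0,0.21,-0.14,-1],[0,0,0,0,0.22,-0.13,-1],[0,0,0,0,0.22,-0.12,-1]],
])

```text
t: 12.38
eef_pos: [0.4688, 0.0929, 0.3294]
ee_rot: [-3.141, 0.0, 3.042]
force: [3.2, -0.6, -2.3]
width: 0.0092
```

```bash
python3 - <<'E'
from h import *
plan([.474,.142,.180],np.pi-.099)
im,d=arm.grab_frame("scene"); cv2.imwrite("pics/s5.png",cv2.resize(im[220:400,220:420,::-1],None,fx=3,fy=3))
E
```

```text
t 12.375 tcp [0.4688 0.0929 0.3294] goal [0.474  0.142  0.3393] rot [-3.1408e+00  1.0000e-04  3.0424e+00]
turn units [-0.006  0.    -0.002]
shift units cur-axes [-0.014  1.976 -0.399] target-axes [-0.014  1.976 -0.397]
force [ 3.19 -0.6  -2.27] width 0.0092
```

View pics/s5.png

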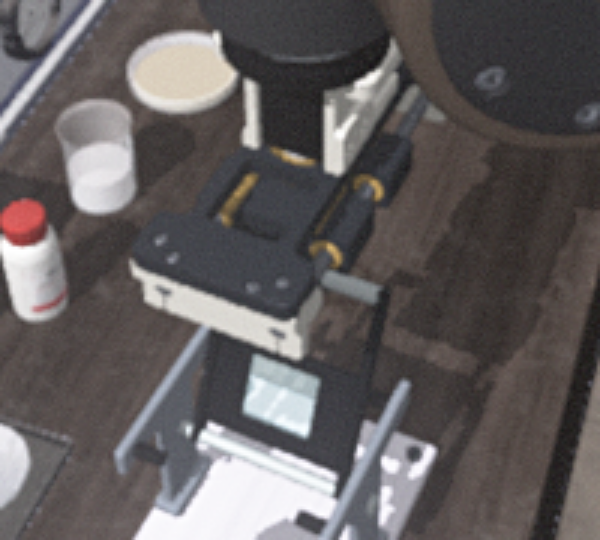

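The flap follows, tilted at about -0.46 rad. I'll go on along the arc, slower near the top.

Call:
carry_out([
  [[0,0,0,0,0.23,-0.1,-1],[0,0,0,0,0.23,-0.09,-1],[0,0,0,0,0.24,-0.07,-1],[0,0,0,0,0.24,-0.05,-1],[0,0,0,0,0.24,-0.04,-1],[0,0,0,0,0.2,-0.03,-1],[0,0,0,0,0.2,-0.02,-1],[0,0,0,0,0.15,0,-1],[0,0,0,0,0.12,0,-1],[0,0,0,0,0.08,0,-1],[0,0,0,0,0.05,0,-1],[0,0,0,0,0,0,-1],[0,0,0,0,0,0,-1]],
])

```text
t: 14.05
eef_pos: [0.4737, 0.1426, 0.3396]
ee_rot: [3.141, 0.001, 3.043]
force: [-0.7, -0.7, 6.1]
width: 0.0091
```

```bash
python3 - <<'E'
from h import *
plan([.474,.142,.180],np.pi-.099)
ys=np.array([.099,.995]);h=np.array([.474,.142])
for c in ["top","scene"]:
    im,d=arm.grab_frame(c); cv2.imwrite(f"pics/{c}6.png",im[:,:,::-1])
    P=cloud(c,d).reshape(-1,3)
    q=P[(abs(P[:,0]-.474)<.05)&(abs(P[:,1]-.142)<.06)]
    yy=(q[:,:2]-h)@ys; xx=(q[:,:2]-h)@np.array([.995,-.099])
    for z0,z1 in [(.08,.1),(.1,.12),(.12,.14),(.14,.16),(.16,.175),(.175,.19)]:
        s=(q[:,2]>z0)&(q[:,2]<z1)&(abs(xx)<.046)&(abs(yy)<.05)
        if s.sum()>5: print(c,z0,s.sum(),"y median mm",(np.median(yy[s])*1e3).round(1),np.percentile(yy[s]*1e3,[5,95]).round(1))
im=cv2.imread("pics/scene6.png");cv2.imwrite("pics/s6.png",cv2.resize(im[220:400,220:420],None,fx=3,fy=3))
E
```

```text
t 14.05 tcp [0.4737 0.1426 0.3396] goal [0.474  0.142  0.3393] rot [3.1407e+00 7.0000e-04 3.0426e+00]
turn units [ 0.006  0.005 -0.   ]
shift units cur-axes [-0.013 -0.024  0.012] target-axes [-0.013 -0.024  0.012]
force [-0.7  -0.67  6.05] width 0.0091
top 0.08 9 y median mm -4.0 [-27.2  22.5]
top 0.1 41 y median mm -3.5 [-42.3  42.1]
top 0.12 12 y median mm -3.1 [-4.4  1.7]
top 0.14 10 y median mm -3.6 [-4.6 -2.3]
top 0.175 26 y median mm -1.2 [-4.6  4.4]
scene 0.08 330 y median mm 2.5 [0.6 4.5]
scene 0.1 348 y median mm 2.3 [-37.  43.]
scene 0.12 286 y median mm 1.9 [-1.8  4.2]
scene 0.14 43 y median mm 3.6 [-1.6  5.1]
scene 0.16 71 y median mm 5.0 [-5.4 20.2]
scene 0.175 190 y median mm 3.6 [-2.4 19.1]
```

View pics/s6.png

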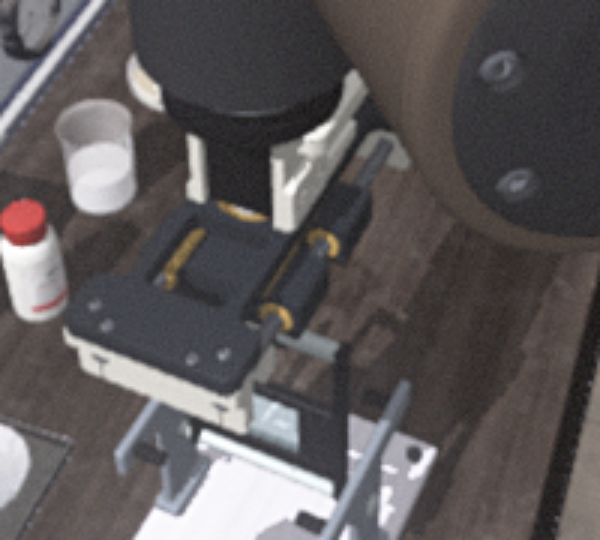

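Both plate faces are vertical: the front sits at +2 mm and the back at -3.5 mm over the whole height. The bar is within about 1 mm of upright, so I'll hold briefly and hand in.

Call:
carry_out([
  [[0,0,0,0,0,0,-1],[0,0,0,0,0,0,-1],[0,0,0,0,0,0,-1],[0,0,0,0,0,0,-1]],
])

```text
t: 14.65
eef_pos: [0.4737, 0.1426, 0.3396]
ee_rot: [3.141, 0.001, 3.043]
force: [-1.9, -0.5, 6.4]
width: 0.009
```

```bash
python3 - <<'E'
from h import *
s=arm.get_state();print(s['t'],s['eef_pos'],s['width'],s['force'])
im,d=arm.grab_frame("scene");P=cloud("scene",d).reshape(-1,3)
for n,x,y,z0,z1 in [("bottle",.679,.034,.07,.1),("beaker",.686,-.073,.05,.08),("trig",.46,-.27,.155,.168)]:
    q=P[(abs(P[:,0]-x)<.04)&(abs(P[:,1]-y)<.045)&(P[:,2]>z0)&(P[:,2]<z1)];print(n,len(q),q.min(0).round(3),q.max(0).round(3))
print(arm.job_done())
E
```

```text
14.65 [0.47371436 0.14259763 0.33956024] 0.008955225881194365 [-1.92654253 -0.49248656  6.42242034]
bottle 189 [0.665 0.019 0.07 ] [0.693 0.049 0.086]
beaker 307 [ 0.66  -0.101  0.05 ] [ 0.712 -0.046  0.068]Traceback (most recent call last):
  File "<stdin>", line 5, in <module>
    return umr_minimum(a, axis, None, out, keepdims, initial, where)
ValueError: zero-size array to reduction operation minimum which has no identity
```

The arm hides the trigger in this view. It was seen sprung back at t=7.1 s and hasn't been touched since, so I'll hand in.

```bash
python3 -c "
from station import arm
print(arm.job_done())"
```

```text
the job is handed in; nothing more can be done
None
```

I squeezed the trigger fully, let it spring back, then swung the flap upright by its top bar. I handed the job in at about 14.7 s, still holding it there.

- **Trigger squeezed:** the fingers closed to 33.3 mm over handle and trigger, against about 34 mm expected. The picture showed the trigger parallel to the handle.
- **Trigger released:** it measured back at its rest position at 7.1 s, with the flap still leaning.
- **Flap:** the plate measured vertical, to about 0.02 rad. The tool was within 1 mm of the planned upright pose, and the grip on the bar was set to 20 N (opening 9 mm on the 10 mm bar). The force reading showed a steady 6 N vertical load at the end.
- **Bystanders:** bottle and beaker measured unmoved just before hand-in. I did not measure the dish again, but the gripper never came near it.

One check failed: my last trigger measurement found no points, because the arm hid the gun from the scene camera. That the trigger is still at rest relies on the 7.1 s reading; nothing has touched it since.

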